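Uncap the topping shaker and tip its last pebbles into the saucer

ROBOT

A 6-joint arm with a two-finger parallel gripper is mounted at the origin on the work surface. World frame = base frame: x ahead of the robot, y to its left, z up, the work surface at z = 0. Lengths are in mm, angles in rad, forces in N, time in s.
With the tool pointing down it reaches from about 275 to 850 mm from the base axis. Payload 19 kg.
Tool frame: the origin (TCP) lies on the front face of the gripper's body, between the roots of the fingers; the fingertips stand 73 mm ahead of it and the grasp point (between the pads) lies 54 mm ahead of it; y points along the fingers, z is the direction in which the jaws open and shut, and the axes are right-handed (so a half turn about y gives the same grasp; the last joint's range is limited). The gripper opens to 85 mm and grips with 20 to 120 N. Pads are 22 mm wide; open, the fingers measure 114 mm over their backs; the gripper's body (76 mm by 85 mm) begins 54 mm behind the grasp point. The pads swing forward as they close: fully open they stand 13 mm farther back than shut.
Start: joints at [1.117, 0.15, 1.437, -0, 1.554, -0.134], TCP at [180.773, 545.821, 303.867] pointing down, gripper open.
Joint ranges: [-2.8, 2.8], [-0.68, 2.1], [0.12, 2.68], [-1.39, 4.53], [0.16, 2.79], [-2.81, 2.81]. Speed limits (rad/s): [1.89, 1.89, 2.22, 3.01, 3.01, 3.01].

INTERFACE

Orientations are given as [roll, pitch, yaw] about the fixed x, y, z axes, in that order (R = Rz(yaw) Ry(pitch) Rx(roll)).
In Python, from plant import manip, imaging, workorder gives the robot as it stands.
- The arm moves only by the shell command python3 -m jog 'ROWS' [FORCE]. ROWS is JSON, a list of rows, each an object with "slide": the shift along the tool's x, y, z in m, a list of three; "rotation": the turn, a rotation vector about the tool's x, y, z in degrees, a list of three; "jaw": the finger opening in m, from 0 to 0.0854. In form: [{"slide": [dx, dy, dz], "rotation": [wx, wy, wz], "jaw": jaw}, ...]. A call has 1 to 8 rows; each row shifts and turns the pose as measured when the row begins, along the tool's axes as they then stand; what a row does not reach is not made up. A row lasts 1/8 s, in which the tool goes at most 62.5 mm and 10.7 degrees, less where a joint would pass 70% of its speed; a pose out of reach is approached as far as the arm can. A call is refused whole if a number of a shift passes 0.0625 or a number of a turn 10.7, either way. A call with a gripper value outside its range is refused whole. The fingers move at their own pace and stop on an object; FORCE is the grip in N (left out, the last holds). Time passes only in rows, so rows that do not move let the fingers close. It gives the time, the measured TCP pose, the force and the opening at its end, in the units of the state.
- manip.sense(): the state, without advancing time (a new reading comes with each control period).
- imaging.grab_frame(name): name is "side" or "top" or "wrist"; returns a dict with "color" (480x640x3 uint8, red, green, blue), "range_z" (480x640 float32, mm along the optical axis (not along the pixel's ray), 0 where there is no reading), "intrinsics" (3x3 intrinsics, pixels), "rvec" (rotation vector, rad) and "tvec" (3), from world to camera coordinates, as OpenCV has them. Camera axes: x right, y down, z forward; pixel columns grow to the right and rows downward; lengths in mm; the calibration is good to about 2 mm. A picture is of the moment at which its call begins.
- workorder.hand_in(): hands the job in, once; it reports no verdict.
The state is a dict: "time_s": time; "joints": joint angles; "qvel": joint speeds; "tau": joint torques, N m; "ee_pos": TCP position; "eef_rot": TCP orientation; "ft_force": force on the tool from outside, world axes, zero at the start; "torque": the same for the moment, N m; "width": finger opening in mm.
Only numpy, scipy, OpenCV 4.12 (cv2) and the standard library are available. Lean on these libraries where they do the work, as an engineer would, in place of code of your own. Each camera call takes 0.05 s, during which the arm holds its last target.

TASK

Two river pebbles too big for the holes are left in the clear topping shaker that hangs in the wooden tipping stand. With the shaker upright, unscrew its perforated cap, lift it off and set it down gently on the bare table with the holes facing up. Then swing the crank over so that both pebbles pour out of the open mouth into the clay saucer, which stays where it stands.

Things in the scene. Friction and masses are not known exactly. Their poses are not given: they have to be found in the camera images.
- stand: Fixed wooden stand; a clear tube shaker (45 mm diameter, 58 to 162 mm above the table) hangs between its posts. Origin on the table below the tube's axis, z up, +x the way it pours, +y the crank side. Base board x -100 to 15, y -65 to 65, 12 mm thick. Posts at y = -46 and 46 (12 thick, 30 wide), tops at 124 mm. Pivot along y at x = 0, height 110 mm. The smaller loose white shaker is a bystander.
- cap_spot (a point): Point on the bare table behind the stand (stand x = -150, y = -10 mm), one free place to set the cap down; nothing stands within 100 mm of it except the stand, whose base board starts 50 mm away and whose crank grip hangs over the table 95 mm away at 141 mm height.
- shaker (a joint): Tip angle of the shaker, rad: 0 upright (start, hard stop), grows as it tips towards the stand's +x (right-handed about stand y), hard stop at 2.4 with the mouth steeply down. Stiff friction hinge, stays where left: 0.35 N m, about 4 N at the crank grip. Pebbles slide out between about 1.6 and 2.4: tip it to the stop.
- crank_grip (a point): Middle of the crank's wooden grip, a round bar of 14 mm diameter along the stand's y from y = 63 to 121; this point at y = 95 mm. At tip angle q it is at stand x = 90 cos(2.793 - q), height 110 + 90 sin(2.793 - q) mm: starts at x = -85, height 141, passes over the top (200), ends at x = 83, height 144. Pinch it across from above (it turns between the fingers) or push it.
- cap: Perforated aluminium cap, 60 mm diameter, 25 tall, about 60 g. Origin: centre of lower rim, 143 mm above the table at start, on the stand's axis; z up. Quarter-turn thread: unscrews counter-clockwise from above, almost freely, without rising. Its x starts 0 to 0.2 rad past the stand's x (counter-clockwise); it lifts straight off from 1.0 to 2.1 rad, so turn about 1.35. 57 mm clear all round.
- saucer: Terracotta saucer standing loose on the table in front of the stand, below where the mouth tips to. Round, 156 mm across the rim, 32 mm high, floor 6 mm thick and 124 mm across; origin at the centre of its underside.
- pebble_a: A grey oval river pebble, 22 mm long, 16 mm thick, 11 g, inside the shaker. Origin at its centre.
- pebble_b: The other grey oval river pebble, same size, inside the shaker. Origin at its centre.
Things that resemble listed ones, but are neither listed nor needed, are in the scene too. Of the things like the saucer, leave any that is purple; of the rest the smaller one is meant. There is more than one size of the cap; the one meant has the size given above.

How it is judged (in metres and radians):
On the way, in this order (a step that is already met when the one before it is completed fails the run):
1. the cap is turned loose while it still sits on the upright shaker (angle between the x axis of cap and the x axis of stand, either way round above 0.8 rad and z of cap in the frame of stand between 0.138 and 0.149 m and horizontal distance between cap and stand below 0.008 m and value of joint shaker below 0.2 rad), for 0.05 s.
2. the cap lies on the table, holes up, let go, with the shaker not yet tipped (height (world z) of cap below 0.008 m and angle between cap's own z axis and vertical below 0.17 rad and linear speed of cap below 0.02 m/s and contact force between cap and the fingers below 0.1 N and value of joint shaker below 0.35 rad), for 0.2 s.
At the end, for the whole second after the job is handed in: Both pebbles lie at rest in the saucer (within 70 mm of its centre line, below 45 mm), the saucer is upright and within 20 mm of where it stood, and the cap lies at rest flat on the table with its holes up (within 10 degrees) (height (world z) of cap below 0.008 m and angle between cap's own z axis and vertical below 0.17 rad and linear speed of cap below 0.02 m/s and horizontal distance between each of pebble_a, pebble_b and saucer below 0.07 m and height (world z) of each of pebble_a, pebble_b below 0.045 m and linear speed of each of pebble_a, pebble_b below 0.03 m/s and distance of saucer from where it was at the start of the episode below 0.02 m and angle between saucer's own z axis and vertical below 0.1 rad); the robot touches nothing.
It fails at once if the cap is dropped or slammed on the table, or anything presses it down with more than 40 N (contact force between cap and table above 40 N).
It also fails if it takes over 67 s, if anything falls off the work surface, if the arm or the gripper's body presses on something with over 40 N, if the wrist force passes 120 N, or if a joint passes its speed limit or range.

## Working session

There is one attempt and no reset: what is moved stays moved. The work goes in short steps, Python scripts to look and compute and a shell command to move; the robot and the scene stay as the last step left them, time stands still between calls to the robot, and variables do not carry over. Pictures are saved under pics/ and viewed, and the job is handed in when it is done.

```bash
mkdir -p pics; ls; python3 - <<'E'
from plant import manip, imaging
import cv2,pickle
print(manip.sense())
d={}
for n in("top","side"):
    f=imaging.grab_frame(n); d[n]=f
    cv2.imwrite(f"pics/{n}0.png",f["color"][:,:,::-1])
    print(n,f["intrinsics"].tolist(),f["rvec"],f["tvec"])
pickle.dump(d,open("f0.pkl","wb"))
E
```

```text
pics
{'time_s': 0.0, 'joints': array([ 1.11702162e+00,  1.50975150e-01,  1.43802318e+00, -1.58091243e-05,
        1.55378033e+00, -1.33982502e-01]), 'qvel': array([ 7.72950094e-04,  4.84258249e-04,  4.93640294e-04, -8.73953193e-05,
        5.00742947e-04, -1.04802373e-04]), 'tau': array([ 3.54654236e-03, -7.13055325e+01, -5.70865059e+01,  1.28780671e-04,
        9.04583896e-03,  1.30618400e-04]), 'ee_pos': array([180.70702799, 545.70348198, 303.28549165]), 'eef_rot': array([-1.57197381e+00,  1.42763701e-04, -3.19792008e-01]), 'ft_force': array([-0.16368842, -0.40748123,  0.15912236]), 'torque': array([-0.0310647 ,  0.00740214,  0.01485835]), 'width': 85.46889122752852}
top [[566.9245608882644, 0.0, 318.76186377150225], [0.0, 566.9245608882644, 246.55856287231768], [0.0, 0.0, 1.0]] [ 2.01539779 -2.17586521  0.26566691] [ 63.06051943 591.29285032 974.49979788]
side [[567.3894084350616, 0.0, 310.6615310530523], [0.0, 567.3894084350616, 240.56133314408967], [0.0, 0.0, 1.0]] [ 2.23031974 -0.61447412  0.29569692] [-487.15655309  304.80863342 1068.31181624]
```

View pics/top0.png

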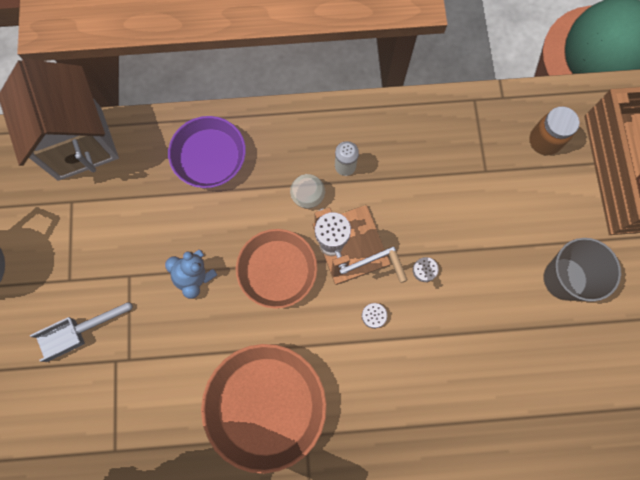

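View pics/side0.png

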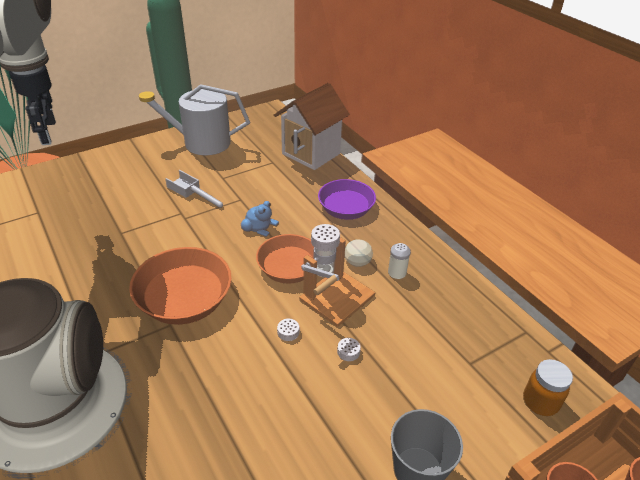

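The top view shows the mounted cap at (333,231), with two smaller loose caps at (375,316) and (426,269). The saucer candidates are the small terracotta one at (277,268), a large terracotta one at (265,408) and a purple one at (207,152). I take the cap at (333,231), which is on the stand and the largest, and the saucer at (277,268), which is the smaller one that isn't purple. Next I'll measure them and check in a crop.

```bash
cat > h.py <<'E'
import numpy as np,cv2
def cam(f):
    R=cv2.Rodrigues(np.array(f["rvec"],float))[0];t=np.array(f["tvec"],float).ravel();return R,t
def cloud(f):
    R,t=cam(f);K=f["intrinsics"];z=f["range_z"].astype(float)
    v,u=np.mgrid[:480,:640]
    P=np.dstack([(u-K[0,2])/K[0,0]*z,(v-K[1,2])/K[1,1]*z,z])
    W=(P-t)@R; W[z<=0]=np.nan; return W
def ray(f,u,v,h):
    R,t=cam(f);K=f["intrinsics"];c=-R.T@t
    d=R.T@np.array([(u-K[0,2])/K[0,0],(v-K[1,2])/K[1,1],1]);return c+d*(h-c[2])/d[2]
def pix(f,p):
    return cv2.projectPoints(np.array(p,float).reshape(-1,1,3),np.array(f["rvec"],float),np.array(f["tvec"],float),np.array(f["intrinsics"],float),None)[0].reshape(-1,2)
E
python3 - <<'E'
import pickle,cv2,numpy as np
from h import *
d=pickle.load(open("f0.pkl","rb"));f=d["top"];W=cloud(f)
c=f["color"][170:340,220:450,::-1];cv2.imwrite("pics/crop0.png",cv2.resize(c,None,fx=3.4,fy=3.4,interpolation=cv2.INTER_CUBIC))
for n in("top","side"):
    f=d[n];W=cloud(f); h=W[...,2]
    ax=ray(f,333,231,168) if n=="top" else ray(f,325,234,168)
    near=np.hypot(W[...,0]-ax[0],W[...,1]-ax[1])<250
    print(n,"ax",ax)
    def rep(name,m):
        p=W[m]; 
        if len(p)>5:
            (cc,r)=cv2.minEnclosingCircle(p[:,:2].astype(np.float32)); rc=cv2.minAreaRect(p[:,:2].astype(np.float32))
            print(name,len(p),"mean",p.mean(0).round(1),"circ",np.round(cc,1),round(r,1),"rect",np.round(rc[0],1),np.round(rc[1],1),round(rc[2],1))
    rep("cap",near&(h>160)&(h<176)&(np.hypot(W[...,0]-ax[0],W[...,1]-ax[1])<40))
    hsv=cv2.cvtColor(f["color"],cv2.COLOR_RGB2HSV)
    m=near&(h>125)&(h<155)&(hsv[...,1]>70)
    k,l,s,ce=cv2.connectedComponentsWithStats(m.astype(np.uint8))
    for i in range(1,k):
        if s[i,4]>15: print(ce[i]); rep(" z125-155",l==i)
    m=near&(h>6)&(h<17)&(hsv[...,1]>70)
    k,l,s,ce=cv2.connectedComponentsWithStats(m.astype(np.uint8))
    for i in range(1,k):
        if s[i,4]>60: print(ce[i]); rep(" z6-17",l==i)
    m=near&(h>26)&(h<37)&(hsv[...,1]>70)
    k,l,s,ce=cv2.connectedComponentsWithStats(m.astype(np.uint8))
    for i in range(1,k):
        if s[i,4]>60: print(ce[i]); rep(" rim",l==i)
E
```

```text
top ax [595.78383395  -6.40031719 168.        ]
cap 976 mean [598.3  -5.1 168.1] circ [598.8  -5.3] 30.3 rect [599.3  -5.4] [58.8 59.1] 71.7
[319.3 213. ]
 z125-155 30 mean [642.1  13.1 126.2] circ [643.3  12.1] 9.8 rect [641.9  12.1] [10.6 18.4] 11.7
[397.46303502 266.63424125]
 z125-155 257 mean [ 530.9 -111.3  146.3] circ [ 532.2 -111.8] 27.6 rect [ 532.2 -111.8] [55.1 14.3] 15.5
[343.27272727 259.22727273]
 z125-155 22 mean [555.2 -22.  125.9] circ [555.5 -23.4] 8.9 rect [556.5 -23.3] [ 8.4 17.5] 11.0
[361.11118509 235.23768309]
 z6-17 1502 mean [625.8 -68.2  12.2] circ [628.4 -61.6] 63.3 rect [628.3 -58.2] [104.   83.3] 16.4
[275.99463567 268.79526151]
 z6-17 2237 mean [572.2 102.6   8.9] circ [570.7 102.3] 66.8 rect [570.2 102.2] [131.  131.9] 87.9
[329.32631579 260.74736842]
 z6-17 95 mean [579.3  -1.8  12.1] circ [5.737e+02 5.000e-01] 21.1 rect [5.728e+02 4.000e-01] [24.1 36.9] 75.5
[362.29208925 269.73427992]
 z6-17 493 mean [556.7 -64.1  12. ] circ [555.9 -61.5] 57.7 rect [556.3 -61.4] [ 18.6 115.2] 16.9
[281.5194085  367.15711645]
 z6-17 541 mean [384.5 103.3  10.1] circ [
[... 499 characters left out ...]
9 -115.8  144.4] circ [ 530.7 -116.3] 28.7 rect [ 530.3 -114.6] [57.3 15.1] 12.8
[285.20092025 255.01993865]
 z6-17 652 mean [573.4 125.2   9.4] circ [570.7 114.4] 65.7 rect [570.1 115.6] [123.9 110.2] 27.1
[217.09230769 287.76410256]
 z6-17 195 mean [387.  107.4  10. ] circ [384.2 109. ] 43.8 rect [388. 107.] [87.7 22.3] 61.9
[339.51833873 298.67152104]
 z6-17 1854 mean [607.2 -61.6  11.4] circ [607.4 -49.6] 84.4 rect [608.9 -49. ] [133.7 116.5] 14.8
[279.09667674 251.35951662]
 rim 331 mean [557.2 125.   30.3] circ [569.2 101.1] 79.9 rect [556.  112.3] [158.4 120.3] 50.1
[222.68674699 272.73493976]
 rim 83 mean [410.5 124.3  31.5] circ [403.8 119.3] 40.7 rect [408.9 118.3] [81.4 13.3] 78.3
```

View pics/crop0.png

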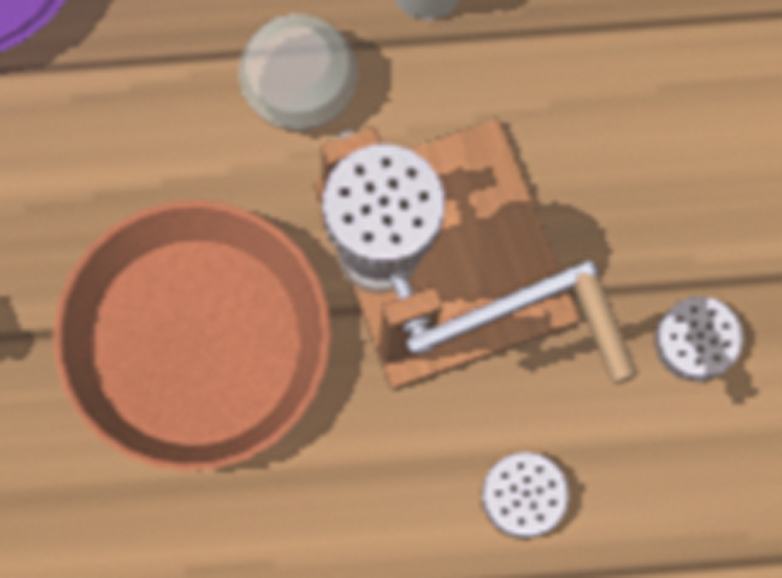

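The crop confirms both choices: the mounted cap measures about 60 mm, and the small terracotta saucer has a 156 mm rim. The stand is at about (598.5,-6.5), with its +x at a yaw of about 105.5°. All my measurements agree on this: board, grip and saucer.

```bash
cat >> h.py <<'E'
from scipy.spatial.transform import Rotation as Ro
S0=np.array([598.5,-6.5]);YAW=np.radians(105.4)
def st(x,y,z):
    c,s=np.cos(YAW),np.sin(YAW);return np.array([S0[0]+c*x-s*y,S0[1]+s*x+c*y,z])
def go(p,yaw):
    "tool-frame delta to TCP p, pointing down at yaw"
    from plant import manip
    s=manip.sense();R=Ro.from_euler('xyz',s["eef_rot"]);T=Ro.from_euler('xyz',[-np.pi/2,0,yaw])
    d=np.array(p)-s["ee_pos"]
    print("t",s["time_s"],"pos",s["ee_pos"].round(1),"rpy",s["eef_rot"].round(3),"F",s["ft_force"].round(1),"w",round(s["width"],1),"j",s["joints"].round(2))
    print("slide mm",R.inv().apply(d).round(1),"rot deg",np.degrees((R.inv()*T).as_rotvec()).round(1),"slide after turn",T.inv().apply(d).round(1))
E
python3 - <<'E'
from h import *;import pickle
f=pickle.load(open("f0.pkl","rb"))["top"]
print(st(-150,-10,0),ray(f,426,269,18),ray(f,375,316,18)); go([598.5,-6.5,290],-0.9)
E
python3 -m jog '[{"slide":[0,0,0],"rotation":[0,10,0],"jaw":0.085},{"slide":[0,0,0],"rotation":[0,10,0],"jaw":0.085},{"slide":[0,0,0],"rotation":[0,10,0],"jaw":0.085}]' 40
```

```text
[ 647.97437167 -148.45874946    0.        ] [ 547.53367235 -185.85702502   18.        ] [464.99687179 -78.87091155  18.        ]
t 0.1 pos [180.7 545.7 303.4] rpy [-1.572  0.    -0.32 ] F [ 0.1  1.1 -0.2] w 85.4 j [ 1.12  0.15  1.44  0.    1.55 -0.13]
slide mm [ 570.2   13.7 -392.9] rot deg [ 0.1 33.2  0. ] slide after turn [692.3  13.4 -16. ]
time_s: 0.48
ee_pos: [180.6, 545.5, 302.3]
eef_rot: [-1.574, -0.001, -0.858]
ft_force: [0.3, -0.3, 0.2]
width: 85.0
```

```bash
python3 -m jog '[{"slide":[0.06,0,0],"rotation":[0,0,0],"jaw":0.085},{"slide":[0.06,0,-0.002],"rotation":[0,0,0],"jaw":0.085},{"slide":[0.06,0,-0.002],"rotation":[0,0,0],"jaw":0.085},{"slide":[0.06,0,-0.002],"rotation":[0,0,0],"jaw":0.085},{"slide":[0.06,0,-0.002],"rotation":[0,0,0],"jaw":0.085},{"slide":[0.06,0,-0.002],"rotation":[0,0,0],"jaw":0.085},{"slide":[0.06,0,-0.002],"rotation":[0,0,0],"jaw":0.085},{"slide":[0.06,0,-0.002],"rotation":[0,0,0],"jaw":0.085}]'
python3 -c "
from h import *
go([598.5,-6.5,290],-0.9)"
```

```text
time_s: 1.48
ee_pos: [488.3, 163.0, 300.9]
eef_rot: [-1.576, -0.001, -0.856]
ft_force: [1.4, 1.5, 0.4]
width: 85.0
t 1.475 pos [488.3 163.  300.9] rpy [-1.576e+00 -1.000e-03 -8.560e-01] F [1.4 1.5 0.4] w 85.0 j [ 0.17  0.03  1.58 -0.    1.54 -0.54]
slide mm [200.2  11.3 -27.8] rot deg [0.3 2.5 0.1] slide after turn [201.2  10.9 -19.1]
```

```bash
python3 -m jog '[{"slide":[0.055,0,-0.008],"rotation":[0,2.5,0],"jaw":0.085},{"slide":[0.055,0.005,-0.005],"rotation":[0.3,0,0],"jaw":0.085},{"slide":[0.05,0.005,-0.005],"rotation":[0,0,0],"jaw":0.085},{"slide":[0.035,0,-0.003],"rotation":[0,0,0],"jaw":0.085},{"slide":[0,0,0],"rotation":[0,0,0],"jaw":0.085}]'
python3 -c "
from h import *
from plant import imaging
go([598.5,-6.5,250],-0.9)
for n in('wrist','side'):
  f=imaging.grab_frame(n);cv2.imwrite(f'pics/{n}1.png',f['color'][:,:,::-1])
"
```

```text
time_s: 2.1
ee_pos: [599.0, -11.7, 288.4]
eef_rot: [-1.573, 0.001, -0.906]
ft_force: [0.0, -0.2, 0.2]
width: 84.9
t 2.1 pos [599.  -11.7 288.4] rpy [-1.573e+00  1.000e-03 -9.060e-01] F [ 0.  -0.2  0.2] w 84.9 j [-0.15  0.21  1.4  -0.    1.53 -0.81]
slide mm [-4.4 38.4  2.9] rot deg [ 0.1 -0.4 -0. ] slide after turn [-4.4 38.4  2.8]
```

View pics/wrist1.png

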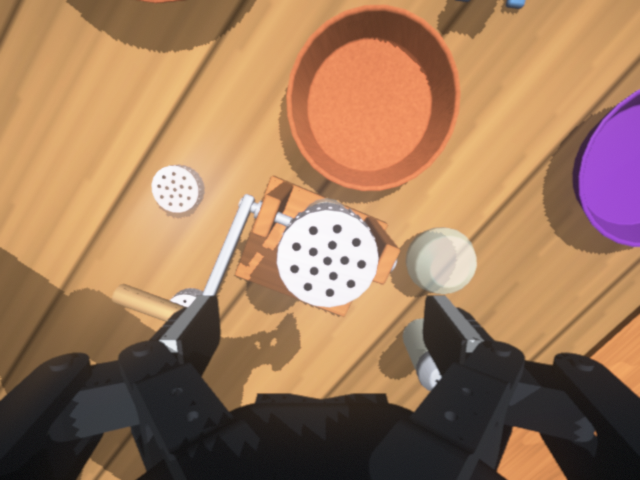

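View pics/side1.png

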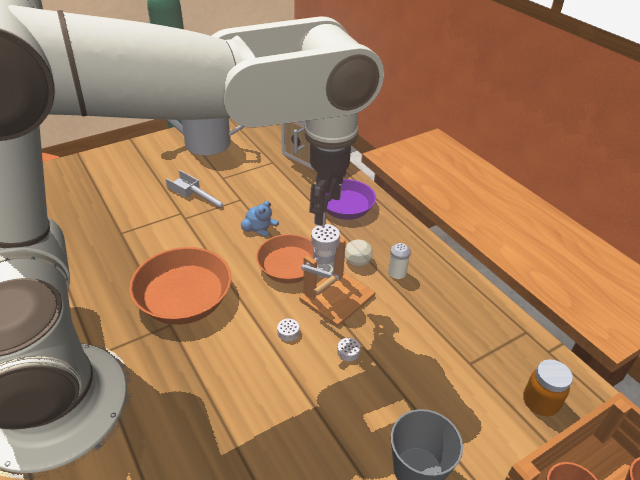

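The wrist view shows the cap at (328,257) between the open fingertips, and the crank and grip clear of the left finger. I'll refine the cap centre with the wrist depth.

```bash
python3 - <<'E'
from h import *
from plant import imaging
f=imaging.grab_frame("wrist");W=cloud(f)
m=(np.hypot(W[...,0]-598,W[...,1]+6)<45)&(W[...,2]>160)&(W[...,2]<176)
p=W[m].astype(np.float32);c,r=cv2.minEnclosingCircle(p[:,:2]);print(len(p),p.mean(0),c,r)
cs,_=cv2.findContours(m.astype(np.uint8),0,0);cc=max(cs,key=cv2.contourArea);e=cv2.fitEllipse(cc);print(e,ray(f,*e[0],168))
v,u=np.mgrid[:480,:640]
for nm,mm in(("L",(u<220)&(u>140)&(v>290)&(v<350)),("R",(u>420)&(u<500)&(v>290)&(v<350))):
    q=W[mm&(f["range_z"]<175)&(f["range_z"]>0)]; print(nm,len(q),q.min(0) if len(q) else 0,q.max(0) if len(q) else 0)
E
```

```text
Traceback (most recent call last):
cv2.error: OpenCV(4.12.0) /io/opencv/modules/imgproc/src/shapedescr.cpp:201: error: (-215:Assertion failed) count >= 0 && (depth == CV_32F || depth == CV_32S) in function 'minEnclosingCircle'
```

```bash
python3 - <<'E'
from h import *
from plant import imaging
f=imaging.grab_frame("wrist");W=cloud(f);z=f["range_z"]
print(z[257,328],z.min(),z.max(),(z>0).sum(),W[257,328],W[100,370],f["rvec"],f["tvec"])
print(ray(f,328,257,168))
hsv=cv2.cvtColor(f["color"],cv2.COLOR_RGB2HSV)
m=((hsv[...,1]<60)&(hsv[...,2]>190)).astype(np.uint8)
m=cv2.morphologyEx(m,cv2.MORPH_CLOSE,np.ones((15,15)))
cs,_=cv2.findContours(m,0,0)
for c in cs:
    if cv2.contourArea(c)>1000: e=cv2.minEnclosingCircle(c); print(e,cv2.contourArea(c),ray(f,*e[0],168))
E
```

```text
200.62624 0.0 854.8116 305839 [597.25516541  -2.51428898 167.62346907] [564.37338826 108.49936658   5.23747725] [-2.72947622 -0.94633575 -0.12442587] [-463.37078006 -394.80644387  265.77603476]
[597.17630475  -2.42638033 168.        ][ WARN:0@4.291] global contours_new.cpp:654 findContours Chain code output is an experimental feature and might change in future!
Traceback (most recent call last):
cv2.error: OpenCV(4.12.0) /io/opencv/modules/imgproc/src/shapedescr.cpp:315: error: (-215:Assertion failed) npoints >= 0 && (depth == CV_32F || depth == CV_32S) in function 'contourArea'
```

```bash
python3 - <<'E'
from h import *
from plant import imaging
f=imaging.grab_frame("wrist");W=cloud(f);z=f["range_z"]
m=(np.hypot(W[...,0]-598,W[...,1]+6)<45)&(W[...,2]>163)&(W[...,2]<172)
p=np.ascontiguousarray(W[m][:,:2].astype(np.float32));print(len(p),p.mean(0),cv2.minEnclosingCircle(p))
cs,_=cv2.findContours(m.astype(np.uint8),0,1);cc=max(cs,key=cv2.contourArea);e=cv2.minEnclosingCircle(cc);print(e,ray(f,*e[0],168))
v,u=np.mgrid[:480,:640]
for nm,mm in(("L",(u<220)&(u>140)&(v>290)&(v<350)),("R",(u>420)&(u<500)&(v>290)&(v<350))):
    q=W[mm&(z<200)&(z>0)]; print(nm,len(q),q.min(0) if len(q) else 0,q.max(0) if len(q) else 0)
E
```

```text
7533 [598.0261    -5.434167] ((598.8878784179688, -6.446341037750244), 29.923023223876953)
((325.7953186035156, 261.81365966796875), 50.20512390136719) [598.05132857  -5.30200644 168.        ]
L 2875 [548.78729837 -44.05689182 229.19947949] [571.25639585 -25.93617595 278.12327024]
R 2861 [623.55406481   8.23949569 228.62110951] [638.59832823  32.60555181 277.82621658]
```

Cap centre is (598.3,-6). The open fingertips are 60 mm ahead of the TCP. I'll go down to TCP z ≈ 213.

```bash
python3 -m jog '[{"slide":[-0.004,0,0.003],"rotation":[0,0,0],"jaw":0.085},{"slide":[0,0.025,0],"rotation":[0,0,0],"jaw":0.085},{"slide":[0,0.025,0],"rotation":[0,0,0],"jaw":0.085},{"slide":[0,0.02,0],"rotation":[0,0,0],"jaw":0.085},{"slide":[0,0,0],"rotation":[0,0,0],"jaw":0.085}]'
python3 -c "
from h import *
go([598.3,-6,213],-0.9)"
```

```text
time_s: 2.98
ee_pos: [596.8, 0.9, 219.7]
eef_rot: [-1.569, -0.002, -0.898]
ft_force: [-0.4, 0.4, 0.5]
width: 85.0
t 2.975 pos [596.8   0.9 219.7] rpy [-1.569 -0.002 -0.898] F [-0.4  0.4  0.5] w 85.0 j [-0.13  0.24  1.51 -0.    1.4  -0.8 ]
slide mm [ 6.3  6.7 -3.2] rot deg [-0.1  0.1  0.1] slide after turn [ 6.3  6.7 -3.2]
```

```bash
python3 -m jog '[{"slide":[0.005,0.004,-0.003],"rotation":[0,0,0],"jaw":0.085},{"slide":[0,0.003,0],"rotation":[0,0,0],"jaw":0.085},{"slide":[0,0,0],"rotation":[0,0,0],"jaw":0.085}]'
python3 -c "
from h import *
go([598.3,-6,213],-0.9)"
```

```text
time_s: 3.35
ee_pos: [598.2, -4.8, 214.7]
eef_rot: [-1.567, -0.004, -0.897]
ft_force: [-0.6, 0.1, 0.1]
width: 84.8
t 3.35 pos [598.2  -4.8 214.7] rpy [-1.567 -0.004 -0.897] F [-0.6  0.1  0.1] w 84.8 j [-0.14  0.24  1.51 -0.    1.38 -0.81]
slide mm [ 1.   1.7 -0.7] rot deg [-0.2  0.2  0.2] slide after turn [ 1.   1.7 -0.7]
```

```bash
python3 -m jog '[{"slide":[0.001,0.001,-0.001],"rotation":[-0.2,0,0.2],"jaw":0.085},{"slide":[0,0,0],"rotation":[0,0,0],"jaw":0.055},{"slide":[0,0,0],"rotation":[0,0,0],"jaw":0.055},{"slide":[0,0,0],"rotation":[0,0,0],"jaw":0.055},{"slide":[0,0,0],"rotation":[0,0,0],"jaw":0.055},{"slide":[0,0,0],"rotation":[0,0,0],"jaw":0.055}]' 25
python3 -c "
from h import *
from plant import imaging
go([598.3,-6,213],-0.9)
for n in('wrist','side'):
  f=imaging.grab_frame(n);cv2.imwrite(f'pics/{n}2.png',f['color'][:,:,::-1])
"
```

```text
time_s: 4.1
ee_pos: [598.3, -6.3, 214.6]
eef_rot: [-1.57, -0.001, -0.897]
ft_force: [0.5, -0.7, 1.2]
width: 59.1
t 4.1 pos [598.3  -6.3 214.6] rpy [-1.57e+00 -1.00e-03 -8.97e-01] F [ 0.5 -0.7  1.2] w 59.1 j [-0.14  0.24  1.51 -0.    1.39 -0.81]
slide mm [-0.2  1.6  0.2] rot deg [-0.1  0.1  0.1] slide after turn [-0.2  1.6  0.2]
```

View pics/wrist2.png

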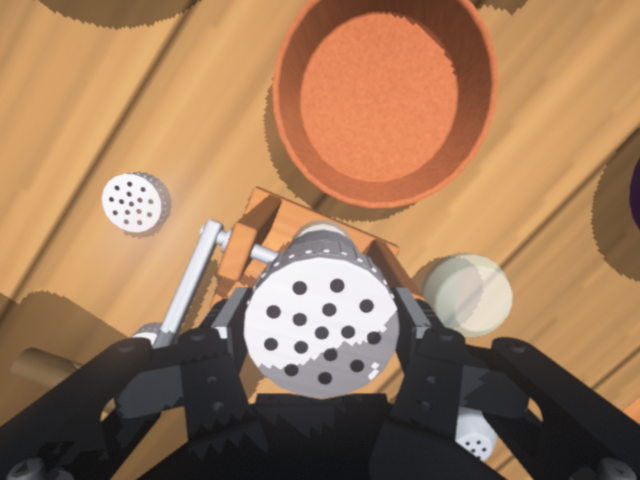

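View pics/side2.png

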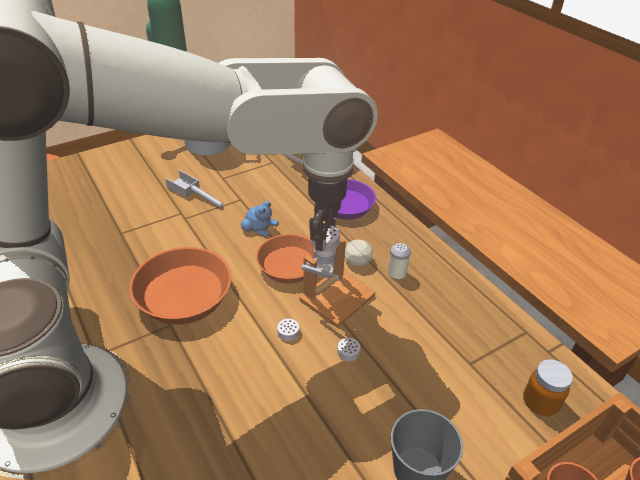

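The wrist view shows the cap gripped between both pads at (322,320), opening 59 mm. Next I'll unscrew it counter-clockwise, in small batches.

```bash
python3 -m jog '[{"slide":[0,0,0],"rotation":[0,-7,0],"jaw":0.055},{"slide":[0,0,0],"rotation":[0,-7,0],"jaw":0.055},{"slide":[0,0,0],"rotation":[0,-7,0],"jaw":0.055}]'
python3 -c "
from h import *
go([598.3,-6.3,214.6],-0.897+1.35)"
```

```text
time_s: 4.58
ee_pos: [598.4, -6.4, 214.6]
eef_rot: [-1.57, -0.002, -0.521]
ft_force: [0.2, -0.1, 0.7]
width: 58.9
t 4.575 pos [598.4  -6.4 214.6] rpy [-1.57  -0.002 -0.521] F [ 0.2 -0.1  0.7] w 58.9 j [-0.14  0.24  1.51 -0.    1.39 -1.19]
slide mm [-0.1  0.  -0. ] rot deg [  0.  -55.8   0.1] slide after turn [-0.1  0.   0.1]
```

```bash
python3 -m jog '[{"slide":[0,0,0],"rotation":[0,-8,0],"jaw":0.055},{"slide":[0,0,0],"rotation":[0,-8,0],"jaw":0.055},{"slide":[0,0,0],"rotation":[0,-8,0],"jaw":0.055},{"slide":[0,0,0],"rotation":[0,-8,0],"jaw":0.055},{"slide":[0,0,0],"rotation":[0,-8,0],"jaw":0.055},{"slide":[0,0,0],"rotation":[0,-8,0],"jaw":0.055},{"slide":[0,0,0],"rotation":[0,-7,0],"jaw":0.055},{"slide":[0,0,0],"rotation":[0,0,0],"jaw":0.055}]'
python3 -c "
from h import *
from plant import imaging
go([598.3,-6.3,214.6],-0.897+1.35)
f=imaging.grab_frame('wrist');cv2.imwrite('pics/wrist3.png',f['color'][:,:,::-1])"
```

```text
time_s: 5.58
ee_pos: [598.8, -6.3, 214.7]
eef_rot: [-1.573, -0.002, 0.471]
ft_force: [-1.5, -1.2, 0.8]
width: 59.2
t 5.575 pos [598.8  -6.3 214.7] rpy [-1.573 -0.002  0.471] F [-1.5 -1.2  0.8] w 59.2 j [-0.14  0.24  1.51 -0.    1.39 -2.18]
slide mm [-0.4  0.1  0.2] rot deg [0.1 1.  0.1] slide after turn [-0.4  0.1  0.2]
```

View pics/wrist3.png

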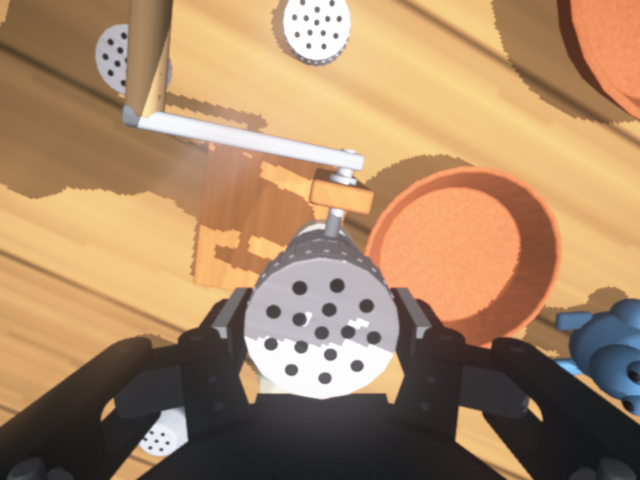

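The cap's hole pattern looks the same relative to the fingers, so the cap turned with the gripper by about 1.37 rad. Lifting straight up.

```bash
python3 -m jog '[{"slide":[0,-0.01,0],"rotation":[0,0,0],"jaw":0.055},{"slide":[0,-0.01,0],"rotation":[0,0,0],"jaw":0.055},{"slide":[0,-0.015,0],"rotation":[0,0,0],"jaw":0.055}]'
python3 -m jog '[{"slide":[0,-0.03,0],"rotation":[0,0,0],"jaw":0.055},{"slide":[0,-0.03,0],"rotation":[0,0,0],"jaw":0.055},{"slide":[0,0,0],"rotation":[0,0,0],"jaw":0.055}]'
python3 -c "
from h import *
from plant import imaging
go([648,-148.5,290],0.27)
f=imaging.grab_frame('wrist');cv2.imwrite('pics/wrist4.png',f['color'][:,:,::-1])"
```

```text
time_s: 6.0
ee_pos: [598.4, -6.3, 251.1]
eef_rot: [-1.572, -0.001, 0.464]
ft_force: [0.7, 0.1, 0.1]
width: 58.7
time_s: 6.38
ee_pos: [598.4, -6.3, 317.3]
eef_rot: [-1.574, -0.004, 0.463]
ft_force: [1.0, -0.4, -1.0]
width: 58.5
t 6.375 pos [598.4  -6.3 317.3] rpy [-1.574 -0.004  0.463] F [ 1.  -0.4 -1. ] w 58.5 j [-0.14  0.19  1.36 -0.    1.58 -2.17]
slide mm [ -19.3   27.7 -149.3] rot deg [ 0.2 11.   0.3] slide after turn [   9.8   27.3 -150.3]
```

View pics/wrist4.png

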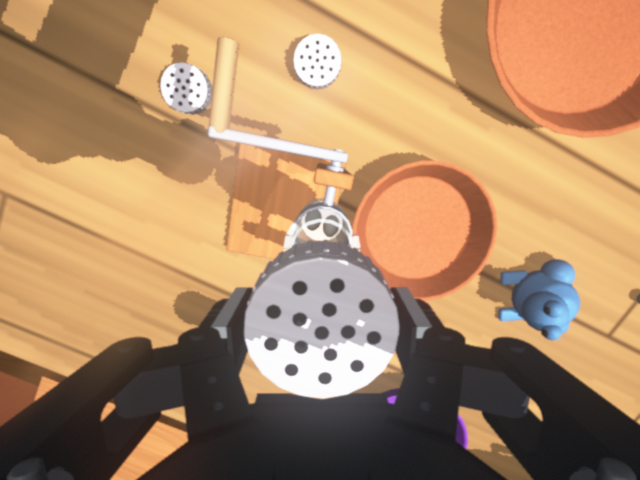

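The cap is off and the open tube is visible at (322,225) with the pebbles inside. Carrying the cap to the cap spot.

```bash
python3 -m jog '[{"slide":[0,0,0],"rotation":[0,10.5,0],"jaw":0.055},{"slide":[0.002,0,-0.035],"rotation":[0,0,0],"jaw":0.055},{"slide":[0.003,0,-0.04],"rotation":[0,0,0],"jaw":0.055},{"slide":[0.003,0,-0.04],"rotation":[0,0,0],"jaw":0.055},{"slide":[0.002,0,-0.03],"rotation":[0,0,0],"jaw":0.055},{"slide":[0,0,0],"rotation":[0,0,0],"jaw":0.055}]'
python3 -c "
from h import *
go([648,-148.5,120],0.27)"
```

```text
time_s: 7.18
ee_pos: [647.2, -146.5, 312.2]
eef_rot: [-1.569, 0.002, 0.272]
ft_force: [-0.2, 0.5, -0.8]
width: 58.7
t 7.175 pos [ 647.2 -146.5  312.2] rpy [-1.569  0.002  0.272] F [-0.2  0.5 -0.8] w 58.7 j [-0.34  0.34  1.19  0.    1.62 -2.18]
slide mm [  0.5 192.2  -2.5] rot deg [-0.1  0.1 -0.1] slide after turn [  0.2 192.2  -2.1]
```

```bash
python3 -m jog '[{"slide":[0,0.04,0],"rotation":[0,0,0],"jaw":0.055},{"slide":[0,0.05,-0.001],"rotation":[0,0,0],"jaw":0.055},{"slide":[0,0.05,0],"rotation":[0,0,0],"jaw":0.055},{"slide":[0,0.04,0],"rotation":[0,0,0],"jaw":0.055},{"slide":[0,0.02,0],"rotation":[0,0,0],"jaw":0.055},{"slide":[0,0,0],"rotation":[0,0,0],"jaw":0.055}]'
python3 -c "
from h import *
go([648,-148.5,75],0.27)"
```

```text
time_s: 7.92
ee_pos: [644.7, -143.0, 104.5]
eef_rot: [-1.566, 0.004, 0.273]
ft_force: [-0.7, 1.0, -0.6]
width: 58.9
t 7.925 pos [ 644.7 -143.   104.5] rpy [-1.566  0.004  0.273] F [-0.7  1.  -0.6] w 58.9 j [-0.34  0.46  1.46  0.    1.23 -2.18]
slide mm [ 1.8 29.5 -6.3] rot deg [-0.3  0.2 -0.2] slide after turn [ 1.7 29.5 -6.2]
```

```bash
python3 -m jog '[{"slide":[0.001,0.01,-0.004],"rotation":[-0.3,0,-0.2],"jaw":0.055},{"slide":[0,0.01,-0.002],"rotation":[0,0,0],"jaw":0.055},{"slide":[0,0.005,0],"rotation":[0,0,0],"jaw":0.055},{"slide":[0,0,0],"rotation":[0,0,0],"jaw":0.055}]'
python3 -c "
from h import *
from plant import imaging
go([648,-148.5,72],0.27)
f=imaging.grab_frame('side');cv2.imwrite('pics/side5.png',cv2.resize(f['color'][200:440,230:550,::-1],None,fx=2.4,fy=2.4))"
```

```text
time_s: 8.43
ee_pos: [648.2, -148.6, 80.5]
eef_rot: [-1.573, -0.002, 0.273]
ft_force: [0.4, 0.7, -0.4]
width: 58.9
t 8.425 pos [ 648.2 -148.6   80.5] rpy [-1.573 -0.002  0.273] F [ 0.4  0.7 -0.4] w 58.9 j [-0.34  0.49  1.47 -0.    1.18 -2.18]
slide mm [-0.2  8.5  0.2] rot deg [0.1 0.2 0.1] slide after turn [-0.2  8.5  0.2]
```

View pics/side5.png

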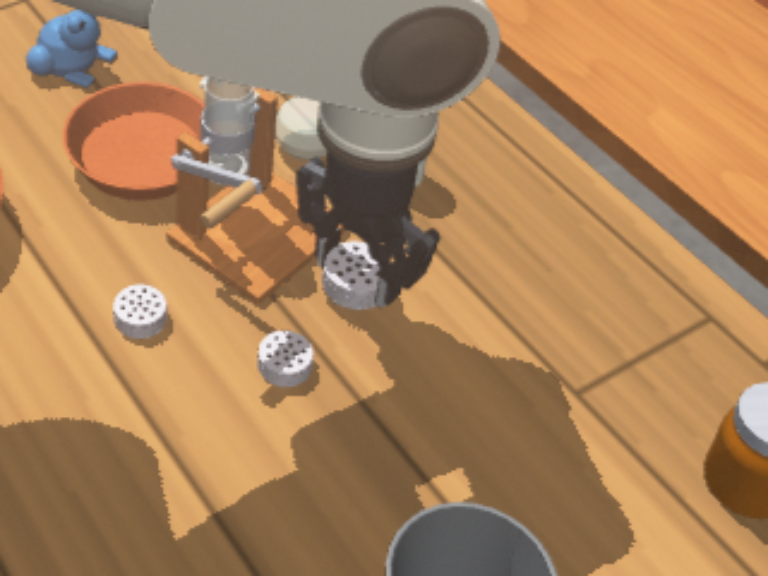

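The cap, at (355,275) in this crop, hangs just above bare table, level and clear of the stand. I'll lower it in small steps while watching the force.

```bash
python3 -m jog '[{"slide":[0,0.003,0],"rotation":[0,0,0],"jaw":0.055},{"slide":[0,0.003,0],"rotation":[0,0,0],"jaw":0.055},{"slide":[0,0,0],"rotation":[0,0,0],"jaw":0.055}]'
python3 -m jog '[{"slide":[0,0.0015,0],"rotation":[0,0,0],"jaw":0.055},{"slide":[0,0.001,0],"rotation":[0,0,0],"jaw":0.055}]'
```

```text
time_s: 8.85
ee_pos: [648.6, -148.7, 75.1]
eef_rot: [-1.574, -0.003, 0.273]
ft_force: [-0.2, 0.0, -0.1]
width: 58.8
time_s: 9.1
ee_pos: [648.7, -148.7, 72.6]
eef_rot: [-1.574, -0.003, 0.273]
ft_force: [-0.6, 0.5, 0.4]
width: 59.1
```

```bash
python3 -m jog '[{"slide":[0,0.001,0],"rotation":[0,0,0],"jaw":0.055}]'
python3 -m jog '[{"slide":[0,0.001,0],"rotation":[0,0,0],"jaw":0.055}]'
python3 -m jog '[{"slide":[0,0,0],"rotation":[0,0,0],"jaw":0.055}]'
```

```text
time_s: 9.22
ee_pos: [648.7, -148.7, 71.6]
eef_rot: [-1.574, -0.003, 0.273]
ft_force: [-0.5, 0.1, 7.1]
width: 58.7
time_s: 9.35
ee_pos: [648.9, -148.8, 71.3]
eef_rot: [-1.575, -0.004, 0.273]
ft_force: [-6.3, 1.7, 17.2]
width: 58.8
time_s: 9.48
ee_pos: [649.0, -148.8, 71.8]
eef_rot: [-1.575, -0.004, 0.273]
ft_force: [-1.5, 0.2, 0.6]
width: 58.9
```

Contact was at about 17 N and has relaxed since. I'll open gently and rise.

```bash
python3 -m jog '[{"slide":[0,0,0],"rotation":[0,0,0],"jaw":0.063},{"slide":[0,0,0],"rotation":[0,0,0],"jaw":0.07},{"slide":[0,0,0],"rotation":[0,0,0],"jaw":0.085},{"slide":[0,0,0],"rotation":[0,0,0],"jaw":0.085},{"slide":[0,0,0],"rotation":[0,0,0],"jaw":0.085}]'
python3 -m jog '[{"slide":[0,-0.01,0],"rotation":[0,0,0],"jaw":0.085},{"slide":[0,-0.02,0],"rotation":[0,0,0],"jaw":0.085},{"slide":[0,-0.04,0],"rotation":[0,0,0],"jaw":0.085},{"slide":[0,-0.055,0],"rotation":[0,0,0],"jaw":0.085},{"slide":[0,-0.055,0],"rotation":[0,0,0],"jaw":0.085},{"slide":[0,-0.04,0],"rotation":[0,0,0],"jaw":0.085},{"slide":[0,0,0],"rotation":[0,0,0],"jaw":0.085}]'
python3 -c "
from h import *
from plant import imaging
go(st(-85,97,265),0.27)
for n in('wrist','side'):
  f=imaging.grab_frame(n);cv2.imwrite(f'pics/{n}6.png',f['color'][:,:,::-1]);W=cloud(f)
  m=(np.hypot(W[...,0]-649,W[...,1]+149)<40)&(W[...,2]>15)&(W[...,2]<40);p=W[m]
  if len(p)>20:
    c=np.linalg.lstsq(np.c_[p[:,:2]-p[:,:2].mean(0),np.ones(len(p))],p[:,2],rcond=None)[0];print(n,len(p),p.mean(0),p.std(0),'slope',c)
"
```

```text
time_s: 10.1
ee_pos: [649.0, -148.8, 71.5]
eef_rot: [-1.575, -0.004, 0.273]
ft_force: [-0.1, 0.5, 0.8]
width: 84.9
time_s: 10.98
ee_pos: [646.7, -147.8, 308.2]
eef_rot: [-1.578, -0.009, 0.273]
ft_force: [-0.6, -0.1, -0.2]
width: 85.2
t 10.975 pos [ 646.7 -147.8  308.2] rpy [-1.578 -0.009  0.273] F [-0.6 -0.1 -0.2] w 85.2 j [-0.34  0.33  1.21 -0.    1.59 -2.18]
slide mm [-106.1   41.7   64.8] rot deg [0.4 0.2 0.5] slide after turn [-105.9   43.2   64.1]
wrist 2524 [ 648.05868516 -149.33345017   24.85058846] [15.05692407 14.863208    1.27814393] slope [1.61815576e-02 4.33037181e-03 2.48505885e+01]
side 534 [ 646.39999656 -152.01575898   24.06464937] [15.60229337 15.73378724  2.68656408] slope [ 0.02472992  0.03762716 24.06464937]
```

View pics/wrist6.png

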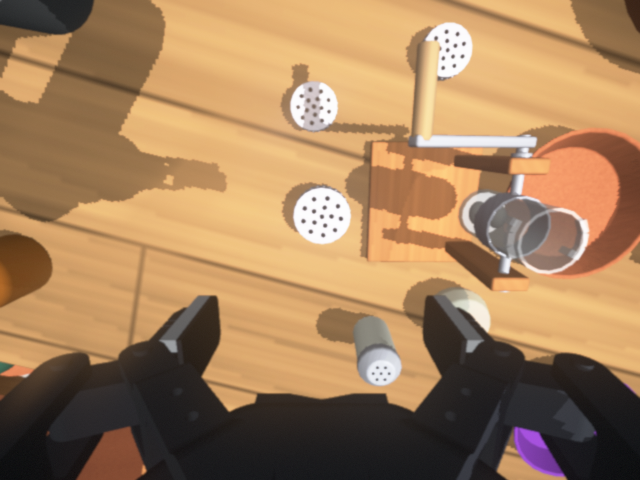

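The wrist view shows the cap flat on the table at (322,215) with its holes up, top at z ≈ 25. The grip is at (426,90), and I'll measure it and move above it.

```bash
python3 - <<'E'
from h import *
from plant import imaging
f=imaging.grab_frame('wrist');W=cloud(f);hsv=cv2.cvtColor(f["color"],cv2.COLOR_RGB2HSV)
g=st(-85,92,141)
m=(np.hypot(W[...,0]-g[0],W[...,1]-g[1])<40)&(W[...,2]>125)&(W[...,2]<160)&(hsv[...,1]>50)
p=W[m];r=cv2.minAreaRect(np.ascontiguousarray(p[:,:2].astype(np.float32)));print(g,len(p),p.mean(0),p[:,2].max(),r)
E
```

```text
[ 532.3754928  -112.87927217  141.        ] 2185 [ 532.15705914 -114.26475641  145.98583923] 150.1507389927775 ((533.1513671875, -112.14534759521484), (59.51280975341797, 32.45117950439453), 30.917572021484375)
```

```bash
python3 -m jog '[{"slide":[-0.04,0.015,0.025],"rotation":[0,0,0],"jaw":0.06},{"slide":[-0.04,0.015,0.025],"rotation":[0,0,0],"jaw":0.06},{"slide":[-0.025,0.013,0.014],"rotation":[0.4,0,0.5],"jaw":0.06},{"slide":[0,0,0],"rotation":[0,0,0],"jaw":0.06}]'
python3 - <<'E'
from h import *
go(st(-85,97,265),0.27)
E
```

```text
time_s: 11.62
ee_pos: [523.0, -112.9, 252.6]
eef_rot: [-1.562, 0.012, 0.273]
ft_force: [0.3, 0.0, 1.2]
width: 60.4
t 11.625 pos [ 523.  -112.9  252.6] rpy [-1.562  0.012  0.273] F [0.3 0.  1.2] w 60.4 j [-0.36  0.1   1.6  -0.    1.46 -2.2 ]
slide mm [  3.9 -12.5  -2.4] rot deg [-0.5  0.2 -0.7] slide after turn [  4.  -12.4  -2.5]
```

```bash
python3 -m jog '[{"slide":[0.004,0.018,-0.004],"rotation":[-0.5,0,-0.7],"jaw":0.05},{"slide":[0,0.02,-0.001],"rotation":[0,0,0],"jaw":0.05},{"slide":[0,0.016,0],"rotation":[0,0,0],"jaw":0.05},{"slide":[0,0,0],"rotation":[0,0,0],"jaw":0.05}]'
python3 - <<'E'
from h import *
from plant import imaging
go(st(-85,97,195),0.27)
f=imaging.grab_frame('wrist');cv2.imwrite('pics/wrist7.png',f['color'][:,:,::-1])
E
```

```text
time_s: 12.12
ee_pos: [529.4, -117.0, 195.9]
eef_rot: [-1.57, 0.001, 0.273]
ft_force: [0.3, 0.6, 0.5]
width: 50.4
t 12.125 pos [ 529.4 -117.   195.9] rpy [-1.57e+00  1.00e-03  2.73e-01] F [0.3 0.6 0.5] w 50.4 j [-0.36  0.14  1.67 -0.    1.33 -2.2 ]
slide mm [-1.   0.9  3.2] rot deg [-0.   0.1 -0.1] slide after turn [-1.   0.9  3.2]
```

View pics/wrist7.png

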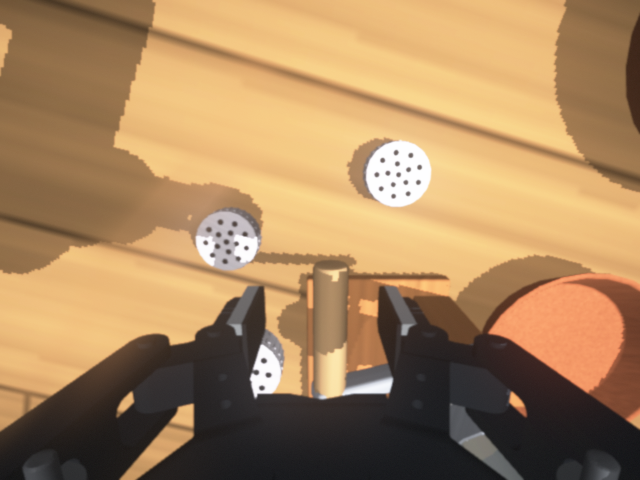

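The grip bar stands between the fingers at (331,330), about 3 mm off centre. Centring and pinching.

```bash
python3 -m jog '[{"slide":[0,0,0.003],"rotation":[0,0,0],"jaw":0.05},{"slide":[0,0,0],"rotation":[0,0,0],"jaw":0.008},{"slide":[0,0,0],"rotation":[0,0,0],"jaw":0.008},{"slide":[0,0,0],"rotation":[0,0,0],"jaw":0.008},{"slide":[0,0,0],"rotation":[0,0,0],"jaw":0.008},{"slide":[0,0,0],"rotation":[0,0,0],"jaw":0.008}]' 25
python3 - <<'E'
from h import *
go(st(-85,97,195),0.27)
# arc increments in tool frame (z=stand x, y=down)
a=2.793
q=np.arange(0,2.41,0.2);x=90*np.cos(a-q);z=90*np.sin(a-q)
print(np.c_[q[1:],np.diff(x),-np.diff(z)].round(1))
E
```

```text
time_s: 12.92
ee_pos: [529.2, -113.5, 198.6]
eef_rot: [-1.571, -0.002, 0.273]
ft_force: [0.2, 0.7, -3.1]
width: 13.4
t 12.925 pos [ 529.2 -113.5  198.6] rpy [-1.571 -0.002  0.273] F [ 0.2  0.7 -3.1] w 13.4 j [-0.35  0.14  1.67  0.    1.33 -2.2 ]
slide mm [-1.8  3.6 -0.3] rot deg [-0.   0.2  0.1] slide after turn [-1.8  3.6 -0.3]
[[  0.2   7.8 -16.2]
 [  0.4  10.9 -14.3]
 [  0.6  13.5 -11.9]
 [  0.8  15.6  -9. ]
 [  1.   17.   -5.7]
 [  1.2  17.8  -2.2]
 [  1.4  17.9   1.4]
 [  1.6  17.3   4.9]
 [  1.8  16.    8.3]
 [  2.   14.   11.3]
 [  2.2  11.5  13.8]
 [  2.4   8.5  15.8]]
```

```bash
python3 -m jog '[{"slide":[0,-0.008,0.004],"rotation":[0,0,0],"jaw":0.008},{"slide":[0,-0.008,0.004],"rotation":[0,0,0],"jaw":0.008},{"slide":[0,-0.007,0.005],"rotation":[0,0,0],"jaw":0.008},{"slide":[0,-0.007,0.006],"rotation":[0,0,0],"jaw":0.008}]'
cat >> h.py <<'E'
def crank(off):
    from plant import manip
    s=manip.sense();p=s["ee_pos"];c,sn=np.cos(YAW),np.sin(YAW);d=p[:2]-S0
    x=c*d[0]+sn*d[1];y=-sn*d[0]+c*d[1];h=p[2]-off
    q=2.793-np.arctan2(h-110,x);print("t",s["time_s"],"stand x,y,h",round(x,1),round(y,1),round(h,1),"r",round(np.hypot(x,h-110),1),"q",round(q,2),"F",s["ft_force"].round(1),"w",round(s["width"],1),"rpy",s["eef_rot"].round(3))
    for n in(0.1,0.2,0.3,0.4,0.5,0.6): 
        a=2.793-q-n; print(round(q+n,2),"tool z",round(90*np.cos(a)-x,1),"tool y",round(-(110+90*np.sin(a)-h),1))
E
python3 -c "
from h import *;crank(57)"
```

```text
time_s: 13.42
ee_pos: [524.4, -96.6, 229.8]
eef_rot: [-1.575, -0.002, 0.272]
ft_force: [2.8, -5.5, -3.3]
width: 13.0
t 13.425 stand x,y,h -67.2 95.3 172.8 r 92.0 q 0.4 F [ 2.8 -5.5 -3.3] w 13.0 rpy [-1.575 -0.002  0.272]
0.5 tool z 7.9 tool y -4.9
0.6 tool z 15.0 tool y -10.5
0.7 tool z 22.6 tool y -15.3
0.8 tool z 30.6 tool y -19.4
0.9 tool z 39.0 tool y -22.6
1.0 tool z 47.6 tool y -25.0
```

The crank follows at q ≈ 0.4. Continuing along the arc.

```bash
python3 -m jog '[{"slide":[0,-0.005,0.0075],"rotation":[0,0,0],"jaw":0.008},{"slide":[0,-0.0055,0.007],"rotation":[0,0,0],"jaw":0.008},{"slide":[0,-0.005,0.0075],"rotation":[0,0,0],"jaw":0.008},{"slide":[0,-0.004,0.008],"rotation":[0,0,0],"jaw":0.008},{"slide":[0,-0.003,0.0085],"rotation":[0,0,0],"jaw":0.008},{"slide":[0,-0.0025,0.0085],"rotation":[0,0,0],"jaw":0.008}]'
python3 -c "
from h import *;crank(57)"
```

```text
time_s: 14.18
ee_pos: [512.5, -54.3, 260.5]
eef_rot: [-1.59, -0.007, 0.269]
ft_force: [1.9, -6.6, -1.2]
width: 12.8
t 14.175 stand x,y,h -23.3 95.7 203.5 r 96.4 q 0.98 F [ 1.9 -6.6 -1.2] w 12.8 rpy [-1.59  -0.007  0.269]
1.08 tool z 10.4 tool y 4.5
1.18 tool z 19.3 tool y 3.6
1.28 tool z 28.3 tool y 3.7
1.38 tool z 37.3 tool y 4.6
1.48 tool z 46.1 tool y 6.5
1.58 tool z 54.7 tool y 9.2
```

```bash
python3 -m jog '[{"slide":[0,0.005,0.009],"rotation":[1,0,0],"jaw":0.008},{"slide":[0,0.001,0.009],"rotation":[0,0,0],"jaw":0.008},{"slide":[0,0,0.009],"rotation":[0,0,0],"jaw":0.008},{"slide":[0,0.001,0.009],"rotation":[0,0,0],"jaw":0.008}]'
python3 -c "
from h import *;crank(57)"
```

```text
time_s: 14.68
ee_pos: [504.5, -22.4, 261.6]
eef_rot: [-1.587, -0.016, 0.267]
ft_force: [-0.8, -7.5, 2.5]
width: 12.9
t 14.675 stand x,y,h 9.6 94.9 204.6 r 95.1 q 1.32 F [-0.8 -7.5  2.5] w 12.9 rpy [-1.587 -0.016  0.267]
1.42 tool z 8.4 tool y 6.4
1.52 tool z 17.1 tool y 8.6
1.62 tool z 25.5 tool y 11.7
1.72 tool z 33.6 tool y 15.7
1.82 tool z 41.3 tool y 20.4
1.92 tool z 48.4 tool y 25.8
```

```bash
python3 -m jog '[{"slide":[0,0.006,0.0085],"rotation":[1,0,1],"jaw":0.008},{"slide":[0,0.004,0.009],"rotation":[0,0,0],"jaw":0.008},{"slide":[0,0.004,0.0085],"rotation":[0,0,0],"jaw":0.008},{"slide":[0,0.0045,0.008],"rotation":[0,0,0],"jaw":0.008}]'
python3 -c "
from h import *;crank(57)"
```

```text
time_s: 15.18
ee_pos: [496.6, 9.9, 249.9]
eef_rot: [-1.578, -0.007, 0.266]
ft_force: [2.5, -8.9, -1.7]
width: 13.0
t 15.175 stand x,y,h 42.9 93.9 192.9 r 93.3 q 1.7 F [ 2.5 -8.9 -1.7] w 13.0 rpy [-1.578 -0.007  0.266]
1.8 tool z 6.2 tool y 7.5
1.9 tool z 13.5 tool y 12.8
2.0 tool z 20.2 tool y 18.8
2.1 tool z 26.3 tool y 25.4
2.2 tool z 31.7 tool y 32.6
2.3 tool z 36.4 tool y 40.3
```

```bash
python3 -m jog '[{"slide":[0,0.007,0.0065],"rotation":[0.4,0,0.4],"jaw":0.008},{"slide":[0,0.006,0.007],"rotation":[0,0,0],"jaw":0.008},{"slide":[0,0.0065,0.0065],"rotation":[0,0,0],"jaw":0.008},{"slide":[0,0.007,0.006],"rotation":[0,0,0],"jaw":0.008}]'
python3 -c "
from h import *;crank(57)
from plant import imaging
f=imaging.grab_frame('side');cv2.imwrite('pics/side8.png',cv2.resize(f['color'][180:380,200:460,::-1],None,fx=3,fy=3))"
```

```text
time_s: 15.68
ee_pos: [490.0, 35.0, 227.7]
eef_rot: [-1.576, -0.005, 0.266]
ft_force: [-1.1, -6.4, 5.0]
width: 12.8
t 15.675 stand x,y,h 68.8 93.5 170.7 r 91.8 q 2.07 F [-1.1 -6.4  5. ] w 12.8 rpy [-1.576 -0.005  0.266]
2.17 tool z 4.3 tool y 8.2
2.27 tool z 9.2 tool y 15.8
2.37 tool z 13.2 tool y 23.8
2.47 tool z 16.5 tool y 32.2
2.57 tool z 18.9 tool y 40.8
2.67 tool z 20.5 tool y 49.7
```

View pics/side8.png

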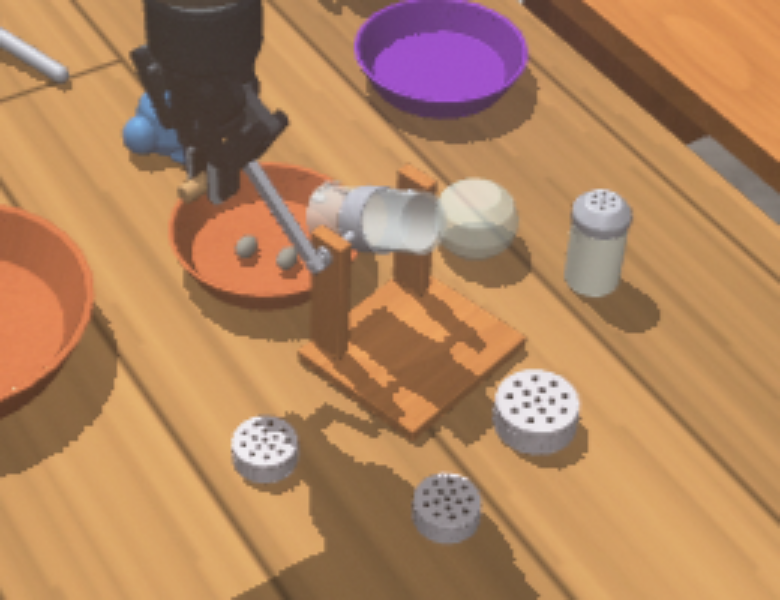

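The side view shows both pebbles at (247,246) and (288,258), already in the saucer, with the cap flat. I'll finish the swing towards the stop, gently.

```bash
python3 -m jog '[{"slide":[0,0.008,0.0045],"rotation":[0,0,0],"jaw":0.008},{"slide":[0,0.0075,0.005],"rotation":[0,0,0],"jaw":0.008},{"slide":[0,0.007,0.004],"rotation":[0,0,0],"jaw":0.008}]'
python3 -c "
from h import *;crank(57)"
```

```text
time_s: 16.1
ee_pos: [486.5, 48.1, 206.7]
eef_rot: [-1.579, -0.007, 0.267]
ft_force: [-0.7, -9.0, 3.9]
width: 12.8
t 16.1 stand x,y,h 82.4 93.5 149.7 r 91.4 q 2.34 F [-0.7 -9.   3.9] w 12.8 rpy [-1.579 -0.007  0.267]
2.44 tool z 2.2 tool y 8.9
2.54 tool z 4.9 tool y 17.5
2.64 tool z 6.6 tool y 26.3
2.74 tool z 7.5 tool y 35.3
2.84 tool z 7.5 tool y 44.3
2.94 tool z 6.6 tool y 53.2
```

```bash
python3 -m jog '[{"slide":[0,0.005,0.001],"rotation":[0,0,0],"jaw":0.008},{"slide":[0,0,0],"rotation":[0,0,0],"jaw":0.008}]'
python3 -c "
from h import *;crank(57)"
python3 -m jog '[{"slide":[0,0,0],"rotation":[0,0,0],"jaw":0.03},{"slide":[0,0,0],"rotation":[0,0,0],"jaw":0.04},{"slide":[0,0,0],"rotation":[0,0,0],"jaw":0.05},{"slide":[0,0,0],"rotation":[0,0,0],"jaw":0.05},{"slide":[0,0,0],"rotation":[0,0,0],"jaw":0.05}]'
python3 -m jog '[{"slide":[0,-0.02,0],"rotation":[0,0,0],"jaw":0.05},{"slide":[0,-0.04,0],"rotation":[0,0,0],"jaw":0.05},{"slide":[0,-0.05,0],"rotation":[0,0,0],"jaw":0.05},{"slide":[-0.05,0,0],"rotation":[0,0,0],"jaw":0.05},{"slide":[-0.05,0,0],"rotation":[0,0,0],"jaw":0.05},{"slide":[-0.05,0,0],"rotation":[0,0,0],"jaw":0.05},{"slide":[0,0,0],"rotation":[0,0,0],"jaw":0.05},{"slide":[0,0,0],"rotation":[0,0,0],"jaw":0.05}]'
python3 - <<'E'
from h import *
from plant import imaging
for n in('top','side'):
    f=imaging.grab_frame(n);cv2.imwrite(f'pics/{n}9.png',f['color'][:,:,::-1]);W=cloud(f)
    hsv=cv2.cvtColor(f["color"],cv2.COLOR_RGB2HSV);d=np.hypot(W[...,0]-570,W[...,1]-102)
    m=((d<75)&(hsv[...,1]<100)&(W[...,2]<40)).astype(np.uint8)
    k,l,s,c=cv2.connectedComponentsWithStats(m)
    for i in range(1,k):
        if s[i,4]>20: p=W[l==i];print(n,c[i].round(),s[i,4],p.mean(0).round(1),d[l==i].mean().round(1))
    m=(d<95)&(W[...,2]>26)&(W[...,2]<37)&(hsv[...,1]>100)
    p=np.ascontiguousarray(W[m][:,:2].astype(np.float32));print("saucer",cv2.minEnclosingCircle(p))
E
```

```text
time_s: 16.35
ee_pos: [486.3, 49.3, 203.2]
eef_rot: [-1.579, -0.008, 0.267]
ft_force: [3.6, -4.0, -7.7]
width: 12.9
t 16.35 stand x,y,h 83.6 93.4 146.2 r 91.1 q 2.38 F [ 3.6 -4.  -7.7] w 12.9 rpy [-1.579 -0.008  0.267]
2.48 tool z 2.1 tool y 8.9
2.58 tool z 4.4 tool y 17.6
2.68 tool z 5.9 tool y 26.4
2.78 tool z 6.4 tool y 35.4
2.88 tool z 6.0 tool y 44.4
2.98 tool z 4.7 tool y 53.3
time_s: 16.98
ee_pos: [486.2, 49.5, 203.7]
eef_rot: [-1.578, -0.008, 0.267]
ft_force: [0.4, 0.1, 0.8]
width: 50.4
time_s: 17.98
ee_pos: [336.8, 9.7, 316.5]
eef_rot: [-1.579, -0.009, 0.268]
ft_force: [-0.4, 0.1, -1.2]
width: 50.2
top [249. 270.] 86 [571.7 155.   17.5] 53.3
top [257. 289.] 86 [532.9 140.   18. ] 53.4
saucer ((569.814453125, 101.66417694091797), 77.51299285888672)
side [278. 247.] 38 [568.1 151.6  16.6] 49.8
side [267. 256.] 40 [530.2 135.7  18. ] 52.3
saucer ((569.489013671875, 100.0424575805664), 80.4805908203125)
```

View pics/top9.png

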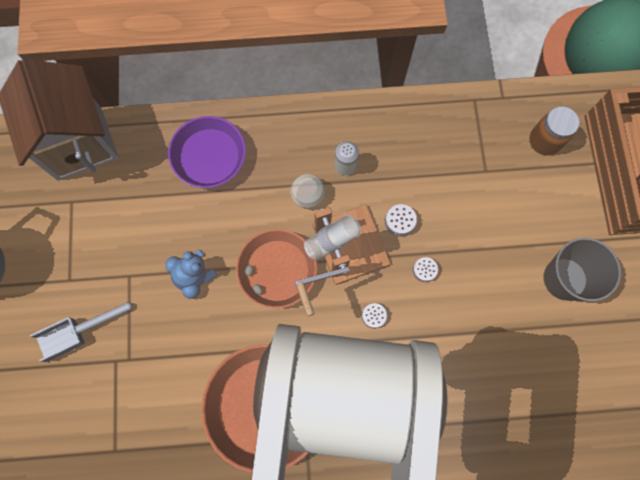

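View pics/side9.png

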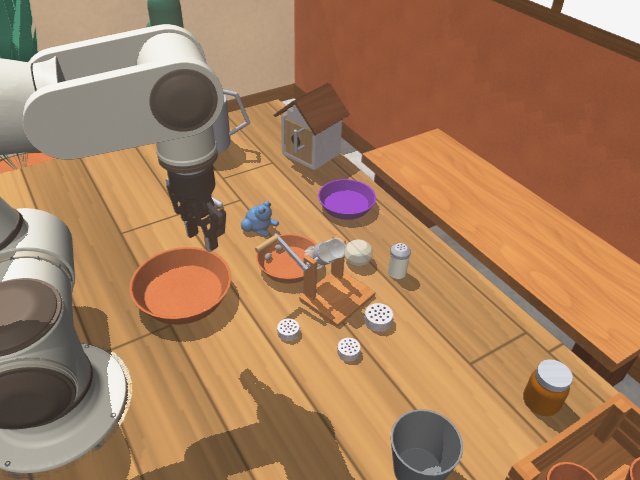

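Both pebbles lie in the saucer at top-view (249,270) and (257,289), 53 mm from its centre. The saucer hasn't moved, the cap at (401,219) is flat, and the arm is clear. One last check that everything is at rest, then I'll hand in.

```bash
python3 -m jog '[{"slide":[0,0,0],"rotation":[0,0,0],"jaw":0.05},{"slide":[0,0,0],"rotation":[0,0,0],"jaw":0.05},{"slide":[0,0,0],"rotation":[0,0,0],"jaw":0.05},{"slide":[0,0,0],"rotation":[0,0,0],"jaw":0.05}]'
python3 - <<'E'
from h import *
from plant import imaging,workorder
f=imaging.grab_frame('top');W=cloud(f)
hsv=cv2.cvtColor(f["color"],cv2.COLOR_RGB2HSV);d=np.hypot(W[...,0]-570,W[...,1]-102)
m=((d<75)&(hsv[...,1]<100)&(W[...,2]<40)).astype(np.uint8)
k,l,s,c=cv2.connectedComponentsWithStats(m);P=[]
for i in range(1,k):
    if s[i,4]>20: p=W[l==i].mean(0);P.append(p);print(p.round(1))
if len(P)==2 and np.abs(P[0]-[571.7,155,17.5]).max()<1.5 and np.abs(P[1]-[532.9,140,18]).max()<1.5:
    print("at rest",workorder.hand_in())
E
```

```text
time_s: 18.58
ee_pos: [338.4, 10.2, 315.5]
eef_rot: [-1.578, -0.006, 0.269]
ft_force: [-0.7, 0.3, -0.1]
width: 50.1
[571.7 155.1  17.2]
[533.  140.2  17.8]
the job is handed in; nothing more can be done
at rest None
```

I finished the job and handed it in at about 18.6 s of the 67 s allowed; no verdict comes back.

- **Cap:** I turned it about 1.37 rad counter-clockwise, lifted it off and set it down at the cap spot. The highest force I read while setting it down was about 17 N. After I let go it lay flat with its holes up, top about 25 mm above the table.
- **Pebbles:** I swung the crank to about 2.38 rad, just short of the 2.4 stop. Both pebbles had already poured out by about 2.07. They lie at rest in the saucer, about 53 mm from its centre (limit 70 mm).
- **Saucer:** it stayed within about 1 mm of where it stood in the top view, and within about 3 mm in the side view. I didn't measure its tilt separately.

No final check failed, and the arm was well clear of everything at hand-in. On the crank arc the measured radius ran up to 6 mm larger than the nominal 90 mm near the top, so the fingers may have slid slightly on the grip. The crank still followed the whole way.

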